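Switch the ball sorter to the other tray and feed the next ball

TASK

The rocking gate of the small ball sorter tips toward the right-hand tray, where the finished balls lie. Press the raised left end of the gate down with a fingertip until the gate is fully rocked over to the left, then push the waiting ball off its seat toward the gate so that it rolls down by itself over the gate into the left-hand tray. Do not grasp, lift or carry anything, touch the ball only up on the feed chute, and leave the balls in the right-hand tray and the loose things around the sorter where they are.

Things in the scene. Friction and masses are not known exactly. Their poses are not given: they have to be found in the camera images.
- sorter: fixed stand that carries the whole sorter. Origin on the bench (z = 0) below the gate's pivot; x axis points from the gate back to the feed chute (roughly away from the robot), y to the left-hand tray, z up. Offsets here are mm in this frame. Base plate 6 thick, x -60 to 140, y -185 to 185. The pivot pin lies along x at height 65
- feed_seat (a point): where the ball waits on the floor of the feed chute: x 103, y 0, height 110, held by cross ridges 2 high, 8 before and behind. The chute is a channel along x, 46 wide, walls 7 to 9 high: floor level from its open end at x 118 to x 90, then sloping down to the lip at x 26, height 94. Nothing stands behind x 118 above the base plate
- ball_center (a point): centre of the waiting polished, slippery steel ball, 30 diameter, 110 g, at the start 15 above feed_seat (up to 4 off the centre line). About 1 to 2 N toward sorter -x takes it over the front ridge; some 15 from its seat it rolls on by itself, drops into the gate's trough and rolls to the lower end
- gate (a joint): tilt of the gate, rad, -0.22 to 0.22 (stops at both ends). Negative: right end (sorter -y) low, parts go to the right-hand tray; positive: left end (+y) low, parts go to the left-hand tray. It starts between -0.22 and -0.12. The hinge is stiff: it stays where it is left and takes about 2 N at a tab to turn
- tab_left (a point): top centre of the gate's left finger tab, a flat flange 38 (x) by 42 (y), 4 thick, on the robot's side of the trough. At tilt 0: x -42, y 73, height 93; height 107 with the gate fully right, 75 fully left. The trough is 190 long along y, 50 wide; on its robot side a rim ends level with the tabs and a backstop plate, y -37 to 37, rises 20 above them
- tab_right (a point): top centre of the like tab at the right end of the gate (y -73)
- tray_left: blue open tray fixed at the left end of the gate, 65 (x) by 100 (y) by 28 high, walls and floor 2; origin under its centre, at sorter x 0, y 132, height 6. Empty at the start
- tray_right: the same tray at the right end, origin at sorter y -132; holds the finished balls
- done_ball_1_center (a point): centre of a 30 steel ball lying in the right-hand tray
- done_ball_2_center (a point): centre of the other 30 steel ball in the right-hand tray
- relay: small plug-in relay, 22 x 28 x 40, standing in front of the sorter
- screwdriver: screwdriver with yellow handle, 177 long, lying in front of the sorter, near the right-hand tray
- tape_roll: flat roll of tape, 65 across, 19 high, lying behind the left-hand tray
- terminal: small grey terminal block, 16 x 22 x 13, behind the right-hand tray
Not all that is in view belongs to the job. Leave any green look-alike of the part that bears ball_center alone.

How it is judged:
By the outcome, as a careful person would: the job done as asked, in the order asked, and still so for the second after the job is handed in, with the robot touching nothing.
It also fails if it takes over 42 s, if anything falls off the work surface, if the arm or the gripper's body presses on something with over 40 N, if the wrist force passes 120 N, or if a joint passes its speed limit or range.

ROBOT

A 7-joint arm with a two-finger parallel gripper is mounted at the origin on a cart in front of the work surface, level with it; the furniture and walls round the work are solid. World frame = base frame: x ahead of the robot, y to its left, z up, the work surface at z = 0. Lengths are in m, angles in rad, forces in N, time in s.
With the tool pointing down it reaches from about 0.425 to 1.025 m from the base axis. Payload 9.4 kg.
Tool frame: the origin (TCP) lies midway between the tips of the shut fingers; the grasp point (between the pads) lies 19 mm behind it; z points along the fingers, y is the line along which they close (so a half turn about z gives the same grasp; the last joint's range is limited). The gripper opens to 85 mm and grips with 20 to 120 N. Pads are 22 mm wide; open, the fingers measure 114 mm over their backs; the gripper's body (76 mm by 85 mm) begins 54 mm behind the grasp point. The pads swing forward as they close: fully open they stand 13 mm farther back than shut.
Start: joints at [1.226, 0.599, -0.003, 1.599, 0.002, 0.943, -0.08], TCP at [0.192, -0.699, 0.231] pointing down, gripper open.
Joint ranges: [-2.57, 2.57], [-0.35, 1.97], [-1.29, 1.29], [0.11, 2.56], [-1.05, 4.19], [0.11, 1.86], [-2.63, 2.63]. Speed limits (rad/s): [2.22, 2.22, 3.01, 3.01, 3.14, 3.14, 3.14].

INTERFACE

Orientations are given as [roll, pitch, yaw] about the fixed x, y, z axes, in that order (R = Rz(yaw) Ry(pitch) Rx(roll)).
In Python, from bench import observe, viewer, ticket gives the robot as it stands. The module is installed in compiled form; this text tells all that it offers.
- The arm moves only by the shell command python3 -m inch 'ROWS' [FORCE]. ROWS is a JSON object of lists of equal length, an entry for each row: "travel": the shift along the world's x, y, z in units of 30 mm (1.0 is 30 mm), a list of three; "rot": the turn, a rotation vector about the world's x, y, z in units of 5 degrees (1.0 is 5 degrees), a list of three; "jaw": the finger opening in mm, from 0 to 85.4. A call has 1 to 5 rows; each row is the pose to reach, as a shift and turn from the pose commanded when the call began; what a row does not reach only later rows make up. A row lasts 1/12 s, in which the tool goes at most 41.7 mm and 7.16 degrees, less where a joint would pass 70% of its speed; a pose out of reach is approached as far as the arm can. A call with a gripper value outside its range is refused whole. The fingers move at their own pace and stop on an object; FORCE is the grip in N (left out, the last holds). Time passes only in rows, so rows that repeat a pose let the fingers close. It gives the time, the measured TCP pose, the force, the opening and the grip force at its end, in the units of the state.
- observe(): the state, without advancing time (a new reading comes with each control period).
- viewer.camera(name): name is "scene" or "top"; returns a dict with "frame" (420x560x3 uint8, blue, green, red), "intrinsics" (3x3 intrinsics, pixels), "view" (4x4, takes a point from world to camera coordinates). Camera axes: x right, y down, z forward; pixel columns grow to the right and rows downward; lengths in m; the calibration is good to about 2 mm. A picture is of the moment at which its call begins. There is no depth.
- ticket.close_job(): hands the job in; it is judged then, once.
The state is a dict: "clock": time; "joint_positions": joint angles; "qvel": joint speeds; "joint_torque": joint torques, N m; "eef_pos": TCP position; "tcp_rot": TCP orientation; "force": force on the tool from outside, world axes, zero at the start; "wrist_torque": the same for the moment, N m; "width": finger opening in m; "grip_force": force on a finger pad.
Only numpy, scipy, OpenCV 4.12 (cv2) and the standard library are available. Lean on these libraries where they do the work, as an engineer would, in place of code of your own. Each camera call takes 0.05 s, during which the arm holds its last target. There are 200 camera calls.

## Working session

There is one attempt and no reset: what is moved stays moved. The work goes in short steps, Python scripts to look and compute and a shell command to move; the robot and the scene stay as the last step left them, time stands still between calls to the robot, and variables do not carry over. Pictures are saved under pics/ and viewed, at most 10 in all, crops included, and the job is handed in when it is done.

```bash
mkdir -p pics; python3 - <<'E'
from bench import observe, viewer
import cv2, numpy as np, json
s=observe(); print(s['clock'],s['eef_pos'],s['tcp_rot'],s['width'])
for n in('scene','top'):
    c=viewer.camera(n); cv2.imwrite(f'pics/{n}0.png',c['frame'])
    np.savez(f'{n}.npz',K=c['intrinsics'],V=c['view']); print(n,np.round(c['view'],3).tolist(),c['intrinsics'][0])
E
```

```text
0.0 [ 0.19166878 -0.69870779  0.23038758] [-3.14000844e+00  1.75939455e-04  2.67817404e-01] 0.08519535379615994
scene [[-0.561, -0.828, -0.005, 0.357], [-0.517, 0.355, -0.779, 0.384], [0.646, -0.435, -0.628, 0.561], [0.0, 0.0, 0.0, 1.0]] [436.85884948   0.         279.28101039]
top [[0.014, -1.0, -0.012, 0.024], [-0.999, -0.013, -0.05, 0.568], [0.049, 0.013, -0.999, 1.196], [0.0, 0.0, 0.0, 1.0]] [527.50334615   0.         274.50516431]
```

View pics/scene0.png

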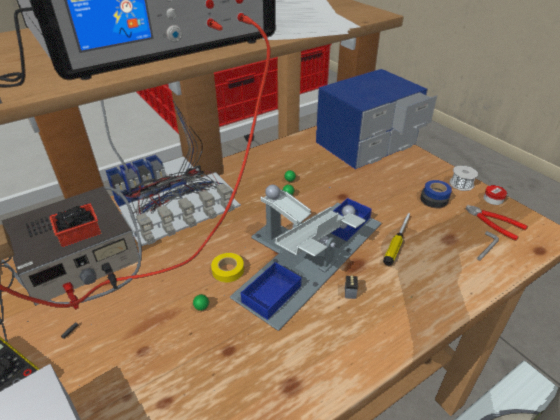

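View pics/top0.png

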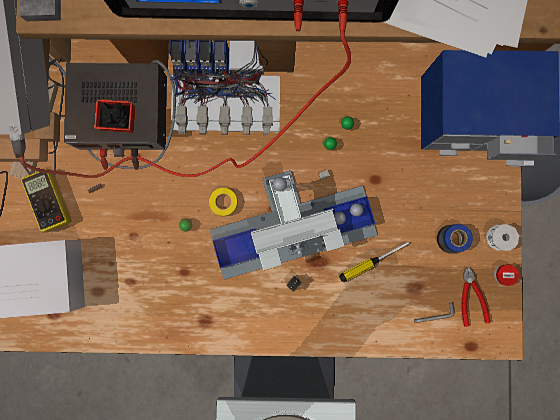

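```bash
python3 - <<'E'
import cv2
a=cv2.imread('pics/top0.png')[160:290,200:400]; cv2.imwrite('pics/topc.png',cv2.resize(a,None,fx=4,fy=4,interpolation=cv2.INTER_CUBIC))
a=cv2.imread('pics/scene0.png')[165:330,225:395]; cv2.imwrite('pics/scc.png',cv2.resize(a,None,fx=3.6,fy=3.6,interpolation=cv2.INTER_CUBIC))
E
```

```text
(no output)
```

View pics/topc.png

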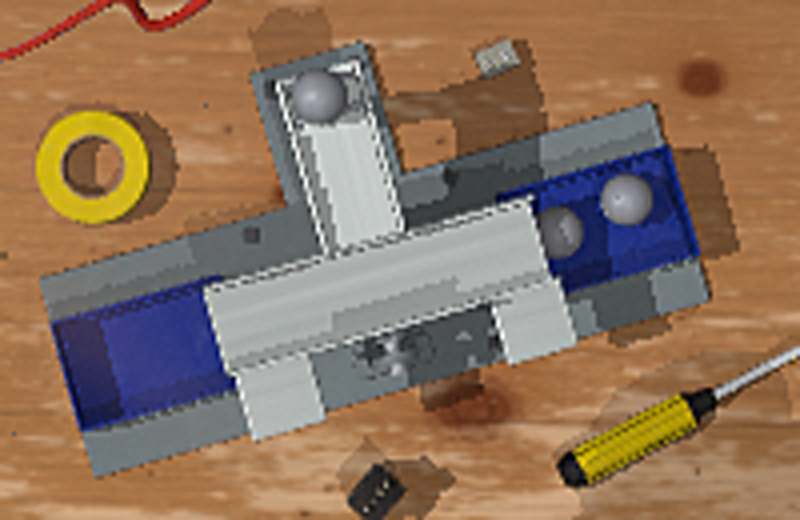

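View pics/scc.png

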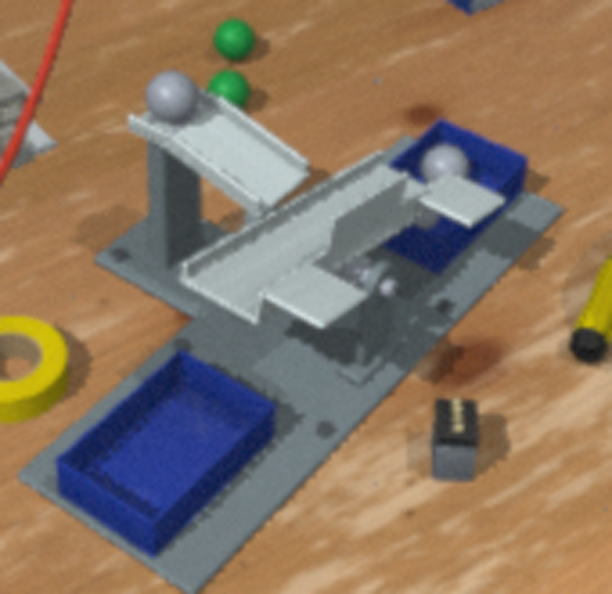

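The top crop shows the base plate's front corners at about (95,477) and (708,298), chute-end corners at (252,72) and (362,42), the ball at (320,97), and the left tab centre at (281,397). The gate is tilted right, and the relay at (375,492) is clear of the left tab.

```bash
cat > h.py <<'E'
import numpy as np
def ray(n,uv,z):
    d=np.load(f'{n}.npz');K,V=d['K'],d['V'];R,t=V[:3,:3],V[:3,3]
    o=-R.T@t; r=R.T@np.linalg.solve(K,[*uv,1]); return o+r*(z-o[2])/r[2]
def proj(n,P):
    d=np.load(f'{n}.npz');q=d['V'][:3,:3]@P+d['V'][:3,3];q=d['K']@q;return q[:2]/q[2]
tc=lambda u,v:((u+.5)/4-.5+200,(v+.5)/4-.5+160)
E
python3 - <<'E'
from h import *
A=ray('top',tc(95,477),.006);B=ray('top',tc(708,298),.006)
C=ray('top',tc(252,72),.006);D=ray('top',tc(362,42),.006)
print(A,B,np.linalg.norm(A-B),C,D)
ey=(A-B)/np.linalg.norm(A-B);yaw=np.arctan2(-ey[0],ey[1]);ex=np.array([np.cos(yaw),np.sin(yaw),0]);ey=np.array([-ex[1],ex[0],0])
O=(A+B)/2+.06*ex;O[2]=0
S=lambda p:np.round([(p-O)@ex*1e3,(p-O)@ey*1e3],1)
print('O',O,'yaw',yaw)
for p in(C,D):print(S(p))
print('tabL',S(ray('top',tc(281,397),.105)),'tabR',S(ray('top',tc(537,320),.077)))
b=ray('top',tc(320,97),.125);print('ball',b,S(b))
W=lambda x,y,z:np.round(O+ex*x/1e3+ey*y/1e3+np.array([0,0,z/1e3]),4)
print(W(-42,73,107),W(-42,73,75),W(-42,80,75),W(103,0,125),W(150,0,125))
q=proj('scene',W(103,0,125));print('scene ball',q,(q-[225,165])*3.6)
q=proj('scene',W(-42,73,105));print('scene tab',q,(q-[225,165])*3.6)
E
```

```text
[0.42472775 0.14723503 0.006     ] [ 0.53233312 -0.20391146  0.006     ] 0.36726389541284776 [0.65979297 0.06041043 0.006     ] [ 0.67804846 -0.00313822  0.006     ]
O [ 0.53589733 -0.0107587   0.        ] yaw 0.29735462034254634
[139.3  31.7]
[138.1 -34.4]
tabL [-43.7  65.3] tabR [-43.1 -78.8]
ball [0.63222541 0.02029695 0.125     ] [101.2   1.5]
[0.4744 0.0467 0.107 ] [0.4744 0.0467 0.075 ] [0.4723 0.0534 0.075 ] [0.6344 0.0194 0.125 ] [0.6793 0.0332 0.125 ]
scene ball [271.61220309 191.4300447 ] [167.80393112  95.1481609 ]
scene tab [308.24668415 249.64841727] [299.68806293 304.73430216]
```

```bash
python3 - <<'E'
from h import *
import cv2
def mask(f):
    h=cv2.cvtColor(cv2.imread(f),cv2.COLOR_BGR2HSV);return (((h[...,0]<6)|(h[...,0]>174))&(h[...,1]>170)&(h[...,2]>90)).astype(np.uint8)
ms=cv2.dilate(mask('pics/scene0.png'),np.ones((3,3)));mt=mask('pics/top0.png')
for u in range(170,350,12):
    vs=[v for v in range(40,185) if mt[v,u]]
    if not vs: continue
    v=vs[-1];zs=[]
    for z in np.arange(0,.6,.005):
        q=np.round(proj('scene',ray('top',(u,v),z))).astype(int)
        if 0<=q[0]<560 and 0<=q[1]<420 and ms[q[1],q[0]]: zs.append(round(z,3))
    if zs: print(u,v,zs[0],zs[-1],len(zs),np.round(ray('top',(u,v),np.median(zs)),3))
E
```

```text
170 173 0.01 0.375 12 [0.623 0.203 0.347]
182 175 0.01 0.015 2 [0.663 0.247 0.012]
194 176 0.005 0.505 5 [0.661 0.218 0.015]
206 172 0.0 0.475 7 [0.67  0.191 0.015]
218 165 0.0 0.465 15 [0.634 0.12  0.37 ]
230 159 0.005 0.395 28 [0.651 0.105 0.328]
242 166 0.08 0.475 30 [0.638 0.083 0.338]
254 158 0.1 0.465 34 [0.655 0.064 0.318]
266 148 0.12 0.455 35 [0.675 0.044 0.305]
278 137 0.14 0.445 37 [0.699 0.024 0.285]
290 124 0.155 0.43 42 [0.725 0.002 0.272]
302 111 0.165 0.42 42 [ 0.751 -0.019  0.268]
314 99 0.2 0.405 33 [ 0.77 -0.04  0.28]
326 87 0.195 0.395 34 [ 0.793 -0.062  0.278]
338 76 0.18 0.37 39 [ 0.814 -0.084  0.275]
```

```bash
python3 -m inch '{"travel":[[1.3,1.3,0],[2.6,2.6,0],[3.9,3.9,0],[4.7,5.2,0],[4.7,6.5,0]],"rot":[[0,0,0],[0,0,0],[0,0,0],[0,0,0],[0,0,0]],"jaw":[0,0,0,0,0]}'
```

```text
clock: 0.52
eef_pos: [0.3233, -0.5374, 0.2307]
tcp_rot: [3.141, -0.001, 0.27]
force: [0.8, 0.9, 0.9]
width: 0.0256
grip_force: 0.0
```

```bash
python3 -m inch '{"travel":[[0.3,1.3,0],[0.6,2.6,0],[0.9,3.9,0],[1.2,5.2,0],[1.5,6.5,0]],"rot":[[0,0,0],[0,0,0],[0,0,0],[0,0,0],[0,0,0]],"jaw":[0,0,0,0,0]}'; python3 -m inch '{"travel":[[0.3,1.3,0],[0.6,2.6,0],[0.9,3.9,0],[1.2,5.2,0],[1.5,6.5,0]],"rot":[[0,0,0],[0,0,0],[0,0,0],[0,0,0],[0,0,0]],"jaw":[0,0,0,0,0]}';  python3 -m inch '{"travel":[[0.5,1.3,0],[1,2.6,0],[1.5,3.9,0],[1.7,5.2,0],[1.7,5.3,0]],"rot":[[0,0,0],[0,0,0],[0,0,0],[0,0,0],[0,0,0]],"jaw":[0,0,0,0,0]}'
```

```text
clock: 0.93
eef_pos: [0.365, -0.3418, 0.2311]
tcp_rot: [-3.141, 0.0, 0.268]
force: [0.9, 0.2, 0.7]
width: 0.0004
grip_force: 0.0
clock: 1.35
eef_pos: [0.41, -0.1469, 0.2313]
tcp_rot: [3.142, 0.0, 0.268]
force: [0.8, 1.2, 0.3]
width: 0.0003
grip_force: 0.0
clock: 1.77
eef_pos: [0.4627, 0.0177, 0.2313]
tcp_rot: [-3.139, -0.002, 0.276]
force: [1.0, 0.8, 0.8]
width: 0.0002
grip_force: 0.0
```

```bash
python3 -m inch '{"travel":[[0,0,-1],[0,0,-2],[0,0,-3],[0,0,-3.7],[0,0,-3.7]],"rot":[[0,0,0],[0,0,0],[0,0,0],[0,0,0],[0,0,0]],"jaw":[0,0,0,0,0]}'; python3 -m inch '{"travel":[[0,0,-0.2],[0,0,-0.4],[0,0,-0.6],[0,0,-0.8],[0,0,-0.9]],"rot":[[0,0,0],[0,0,0],[0,0,0],[0,0,0],[0,0,0]],"jaw":[0,0,0,0,0]}'; python3 -m inch '{"travel":[[0,0,-0.1],[0,0,-0.2],[0,0,-0.3],[0,0,-0.35],[0,0,-0.35]],"rot":[[0,0,0],[0,0,0],[0,0,0],[0,0,0],[0,0,0]],"jaw":[0,0,0,0,0]}'
```

```text
clock: 2.18
eef_pos: [0.4591, 0.01, 0.1171]
tcp_rot: [-3.141, 0.006, 0.268]
force: [-0.8, 0.5, 1.5]
width: 0.0001
grip_force: 0.0
clock: 2.6
eef_pos: [0.4614, 0.0101, 0.0932]
tcp_rot: [3.141, -0.001, 0.268]
force: [0.4, -0.5, 0.6]
width: -0.0003
grip_force: 0.1
clock: 3.02
eef_pos: [0.4611, 0.0099, 0.0825]
tcp_rot: [3.141, 0.0, 0.268]
force: [0.4, 0.6, -0.7]
width: 0.0001
grip_force: 0.1
```

```bash
python3 - <<'E'
from bench import viewer
import cv2
a=viewer.camera('scene')['frame'][165:330,225:395]; b=viewer.camera('top')['frame'][160:290,200:370]
f=lambda a:cv2.resize(a,None,fx=2.3,fy=2.3,interpolation=cv2.INTER_CUBIC)
a,b=f(a),f(b); b=cv2.copyMakeBorder(b,0,a.shape[0]-b.shape[0],0,0,0)
cv2.imwrite('pics/p1.png',cv2.hconcat([a,b]))
E
```

```text
(no output)
```

View pics/p1.png

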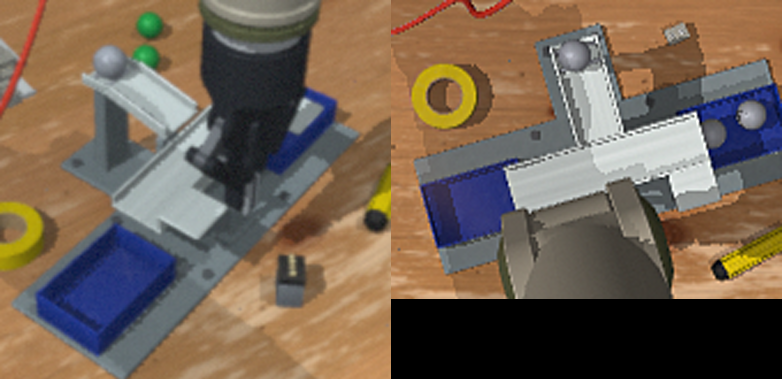

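The picture shows the finger landed beside the tab at around (240,195), because the last lateral rows were not reached. The gate has only partly moved, so I will lift, shift over and press.

```bash
python3 -m inch '{"travel":[[0,0,1],[0,0,2],[0.2,0.6,2],[0.36,1.27,2],[0.36,1.27,2]],"rot":[[0,0,0],[0,0,0],[0,0,0],[0,0,0],[0,0,0]],"jaw":[0,0,0,0,0]}'; python3 -m inch '{"travel":[[0,0,-0.4],[0,0,-0.8],[0,0,-1.1],[0,0,-1.4],[0,0,-1.4]],"rot":[[0,0,0],[0,0,0],[0,0,0],[0,0,0],[0,0,0]],"jaw":[0,0,0,0,0]}'
```

```text
clock: 3.53
eef_pos: [0.4735, 0.0516, 0.1437]
tcp_rot: [-3.14, -0.003, 0.27]
force: [0.1, 0.1, 0.9]
width: -0.0002
grip_force: 0.0
clock: 3.95
eef_pos: [0.4711, 0.048, 0.0992]
tcp_rot: [-3.142, 0.003, 0.268]
force: [-0.5, 0.8, 0.4]
width: -0.0002
grip_force: 0.0
```

```bash
python3 -m inch '{"travel":[[0,0,-0.1],[0,0,-0.2],[0,0,-0.3],[0,0,-0.4],[0,0,-0.4]],"rot":[[0,0,0],[0,0,0],[0,0,0],[0,0,0],[0,0,0]],"jaw":[0,0,0,0,0]}'; python3 -m inch '{"travel":[[0,0,-0.1],[0,0,-0.2],[0,0,-0.25],[0,0,-0.3],[0,0,-0.3]],"rot":[[0,0,0],[0,0,0],[0,0,0],[0,0,0],[0,0,0]],"jaw":[0,0,0,0,0]}'
```

```text
clock: 4.37
eef_pos: [0.472, 0.0484, 0.0885]
tcp_rot: [-3.142, -0.0, 0.268]
force: [0.2, 0.2, -0.3]
width: -0.0001
grip_force: 0.0
clock: 4.78
eef_pos: [0.4719, 0.0484, 0.0795]
tcp_rot: [-3.142, 0.0, 0.268]
force: [-0.4, 0.8, 0.9]
width: 0.0001
grip_force: 0.4
```

```bash
for i in 1; do python3 -m inch '{"travel":[[0,0,-0.05],[0,0,-0.1],[0,0,-0.1]],"rot":[[0,0,0],[0,0,0],[0,0,0]],"jaw":[0,0,0]}'; done; python3 -m inch '{"travel":[[0,0,-0.05],[0,0,-0.1],[0,0,-0.1]],"rot":[[0,0,0],[0,0,0],[0,0,0]],"jaw":[0,0,0]}'
```

```text
clock: 5.03
eef_pos: [0.472, 0.0483, 0.0776]
tcp_rot: [3.141, -0.001, 0.268]
force: [-3.7, 2.5, 19.7]
width: 0.0002
grip_force: 10.1
clock: 5.28
eef_pos: [0.4722, 0.0482, 0.0769]
tcp_rot: [3.141, -0.003, 0.268]
force: [-10.5, -0.2, 60.1]
width: 0.0002
grip_force: 29.7
```

```bash
python3 -m inch '{"travel":[[0,0,1.3],[0,0,2.6],[0,0,3.9],[0,0,4.9],[0,0,4.9]],"rot":[[0,0,0],[0,0,0],[0,0,0],[0,0,0],[0,0,0]],"jaw":[0,0,0,0,0]}'; python3 -m inch '{"travel":[[1.2,-0.1,0],[2.4,-0.2,0],[3.6,-0.3,0],[4.8,-0.4,0],[4.8,-0.4,0]],"rot":[[0.4,-1.3,0],[0.8,-2.6,0],[1.17,-3.82,0],[1.17,-3.82,0],[1.17,-3.82,0]],"jaw":[0,0,0,0,0]}'; python3 - <<'E'
from bench import viewer
import cv2
a=viewer.camera('scene')['frame'][165:330,225:395]; b=viewer.camera('top')['frame'][160:290,200:370]
f=lambda a:cv2.resize(a,None,fx=2.3,fy=2.3,interpolation=cv2.INTER_CUBIC)
a,b=f(a),f(b); b=cv2.copyMakeBorder(b,0,a.shape[0]-b.shape[0],0,0,0)
cv2.imwrite('pics/p2.png',cv2.hconcat([a,b]))
E
```

```text
clock: 5.7
eef_pos: [0.4743, 0.0483, 0.2261]
tcp_rot: [3.14, -0.008, 0.267]
force: [0.8, 0.2, 0.4]
width: -0.0002
grip_force: 0.0
clock: 6.12
eef_pos: [0.6209, 0.0345, 0.2208]
tcp_rot: [-3.132, -0.352, 0.263]
force: [1.8, -0.7, 0.4]
width: 0.0003
grip_force: 0.0
```

View pics/p2.png

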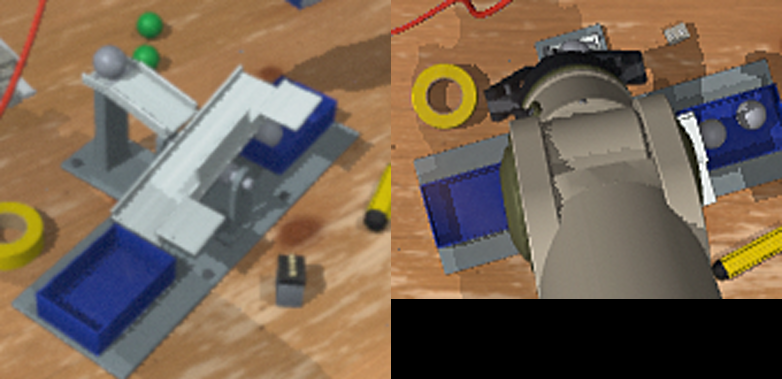

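The gate is now over to the left (right tab raised, trough's left end low at about (120,220)), and the ball is still on its seat at (110,62). Next I go behind the ball.

```bash
python3 -m inch '{"travel":[[0.9,0,0],[1.9,0,0],[1.9,0,0],[1.9,0,0]],"rot":[[0,0,0],[0,0,0],[0,0,0],[0,0,0]],"jaw":[0,0,0,0]}'
```

```text
clock: 6.55
eef_pos: [0.6728, 0.0365, 0.2201]
tcp_rot: [-3.131, -0.347, 0.266]
force: [-1.0, 0.2, -0.3]
width: -0.0001
grip_force: 0.0
```

```bash
python3 -m inch '{"travel":[[0.13,-0.08,0],[0.13,-0.08,-0.9],[0.13,-0.08,-1.8],[0.13,-0.08,-2.6],[0.13,-0.08,-3.2]],"rot":[[0,0,0],[0,0,0],[0,0,0],[0,0,0],[0,0,0]],"jaw":[0,0,0,0,0]}';  python3 -m inch '{"travel":[[0,0,0],[0,0,0]],"rot":[[0,0,0],[0,0,0]],"jaw":[0,0]}'; python3 - <<'E'
from bench import viewer
import cv2
a=viewer.camera('scene')['frame'][125:290,205:375]
cv2.imwrite('pics/p3.png',cv2.resize(a,None,fx=3.5,fy=3.5,interpolation=cv2.INTER_CUBIC))
E
```

```text
clock: 6.97
eef_pos: [0.6749, 0.0337, 0.1229]
tcp_rot: [-3.131, -0.346, 0.266]
force: [-0.4, -0.7, 0.2]
width: -0.0001
grip_force: 0.0
clock: 7.13
eef_pos: [0.6756, 0.0339, 0.1242]
tcp_rot: [-3.131, -0.346, 0.266]
force: [-0.1, -0.2, -0.3]
width: -0.0
grip_force: 0.0
```

View pics/p3.png

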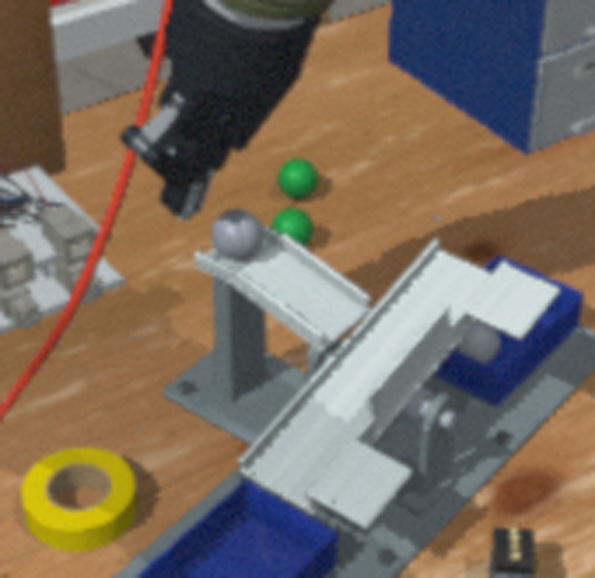

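The fingertip (185,210) hangs just behind the ball (238,233) with nothing touching, and the gate is still left. Now a slow push along sorter -x.

```bash
python3 -m inch '{"travel":[[-0.1,-0.03,0],[-0.2,-0.06,0],[-0.3,-0.09,0],[-0.4,-0.12,0],[-0.5,-0.15,0]],"rot":[[0,0,0],[0,0,0],[0,0,0],[0,0,0],[0,0,0]],"jaw":[0,0,0,0,0]}'; python3 -m inch '{"travel":[[-0.08,-0.024,0],[-0.16,-0.048,0],[-0.24,-0.072,0],[-0.32,-0.096,0],[-0.4,-0.12,0]],"rot":[[0,0,0],[0,0,0],[0,0,0],[0,0,0],[0,0,0]],"jaw":[0,0,0,0,0]}'; python3 - <<'E'
from bench import viewer
import cv2
a=viewer.camera('scene')['frame'][125:330,205:375]
cv2.imwrite('pics/p4.png',cv2.resize(a,None,fx=2.9,fy=2.9,interpolation=cv2.INTER_CUBIC))
E
```

```text
clock: 7.6
eef_pos: [0.6616, 0.0292, 0.1254]
tcp_rot: [-3.131, -0.349, 0.266]
force: [0.1, -0.0, 0.4]
width: 0.0001
grip_force: 0.0
clock: 8.02
eef_pos: [0.649, 0.0257, 0.1244]
tcp_rot: [-3.131, -0.347, 0.266]
force: [0.8, -0.1, -0.2]
width: -0.0002
grip_force: 0.0
```

View pics/p4.png

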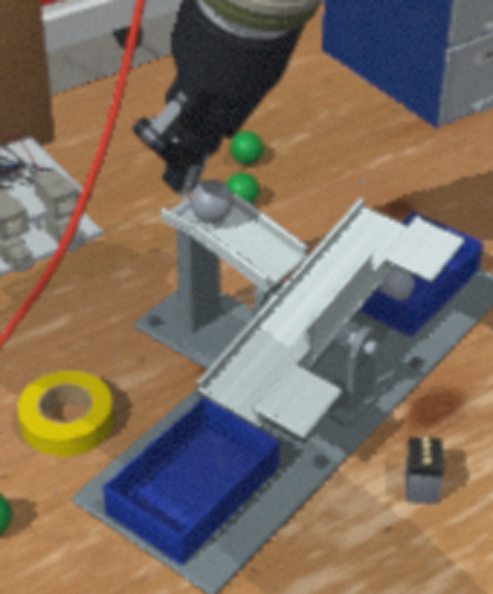

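The ball, now at (211,202), has moved slightly off its seat with the fingertip right behind it. I'll keep pushing a little further.

```bash
python3 -m inch '{"travel":[[-0.08,-0.024,0],[-0.16,-0.048,0],[-0.24,-0.072,0],[-0.32,-0.096,0],[-0.4,-0.12,0]],"rot":[[0,0,0],[0,0,0],[0,0,0],[0,0,0],[0,0,0]],"jaw":[0,0,0,0,0]}'; python3 -m inch '{"travel":[[0,0,0],[0,0,0],[0,0,0],[0,0,0],[0,0,0]],"rot":[[0,0,0],[0,0,0],[0,0,0],[0,0,0],[0,0,0]],"jaw":[0,0,0,0,0]}'; python3 - <<'E'
from bench import viewer
import cv2
a=viewer.camera('scene')['frame'][125:330,205:375]
cv2.imwrite('pics/p5.png',cv2.resize(a,None,fx=2.9,fy=2.9,interpolation=cv2.INTER_CUBIC))
E
```

```text
clock: 8.48
eef_pos: [0.6375, 0.0223, 0.1247]
tcp_rot: [-3.131, -0.348, 0.266]
force: [-0.9, 0.5, -0.1]
width: -0.0
grip_force: 0.0
clock: 8.9
eef_pos: [0.638, 0.0223, 0.1248]
tcp_rot: [-3.131, -0.349, 0.266]
force: [0.5, 0.1, 0.7]
width: 0.0003
grip_force: 0.0
```

View pics/p5.png

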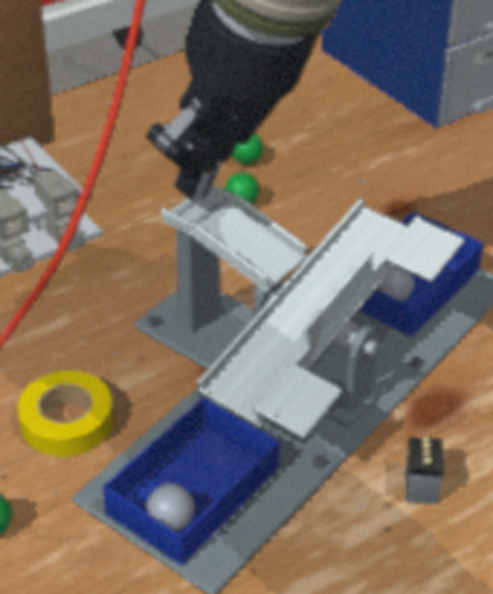

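The ball lies in the left-hand tray at (170,507), and the gate is still left. I'll lift the arm clear and hand in.

```bash
python3 -m inch '{"travel":[[0,0,0.7],[0,0,1.7],[0,0,2.7],[0,0,3.5],[0,0,3.5]],"rot":[[0,0,0],[0,0,0],[0,0,0],[0,0,0],[0,0,0]],"jaw":[0,0,0,0,0]}'; python3 -m inch '{"travel":[[0,0,0],[0,0,0],[0,0,0],[0,0,0],[0,0,0]],"rot":[[0,0,0],[0,0,0],[0,0,0],[0,0,0],[0,0,0]],"jaw":[0,0,0,0,0]}'; python3 - <<'E'
from bench import viewer,ticket
import cv2
cv2.imwrite('pics/p6.png',viewer.camera('scene')['frame'][125:330,205:375])
import numpy as np
a=cv2.imread('pics/p6.png').astype(int);b=cv2.resize(cv2.imread('pics/p5.png'),(170,205),interpolation=cv2.INTER_AREA).astype(int)
print('diff in tray/gate area',np.abs(a-b)[80:].mean())
print(ticket.close_job())
E
```

```text
clock: 9.37
eef_pos: [0.6402, 0.0225, 0.2351]
tcp_rot: [-3.133, -0.356, 0.266]
force: [0.3, 0.1, 1.4]
width: 0.0002
grip_force: 0.0
clock: 9.78
eef_pos: [0.6374, 0.0224, 0.2286]
tcp_rot: [-3.13, -0.347, 0.266]
force: [-0.8, 0.7, -0.3]
width: 0.0002
grip_force: 0.0
diff in tray/gate area 3.1673411764705883
the job is handed in; nothing more can be done
None
```

The gate is rocked fully left, the ball rolled over it into the left-hand tray, and the job was handed in at about 10 s with the arm clear; my first press came down beside the left tab without registering any force, so I lifted and pressed again.

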